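# Load a colour standard in the bench photometer and hold its shutter half open

### The job

Take the magenta colour standard out of the green rack, drop it fully home into the square well of the photometer, and swing the red-knobbed locking lever shut over it. Then slide the orange tab of the sprung shutter away from its closed end to the red mark half-way along its travel, and finish while still holding it there with the fingers: do not let go. Leave the other standards, the jar and the beaker alone.

Things in the scene. Friction and masses are not known exactly. Their poses are not given: they have to be found in the camera images.
- magenta_mid (a point): Centre (half-way up) of the magenta colour standard: a loose upright square block 25 x 25 x 64 mm, about 70 g, magenta with a black cap that has a magenta patch on top; z is up. At the start it stands 24 mm deep in one of the three pockets of the green rack (which one varies).
- rack: Green low rack, fixed, 60 (x) x 190 (y) x 34 mm high, origin at the centre of its underside. Three square pockets, 29 mm wide, 24 mm deep, in a row along its y at -60, 0 and +60 mm; a standard in a pocket rises 40 mm above the rack.
- photometer: White base plate, fixed, 170 (x) x 260 (y) x 15 mm, origin at the centre of its underside. On it from -y to +y: grey lamp house (66 mm high, y -123 to -73 mm), shutter (y -50), dark cell block with the well (56 x 56 mm, centred at x 0, y +30, top 52 mm up), blue detector (58 mm high, y 87 to 123). A red line beside the shutter at x +10 mm marks half travel, thin black lines at x -15 and +35 its ends.
- well_floor (a point): Centre of the floor of the square well in the cell block; its axes are those of the photometer. The well is 29 mm wide and 32 mm deep with a 2 mm chamfer, open upwards, so that a seated standard has its centre 32 mm above this point and rises 32 mm above the block.
- lever (a joint): Locking lever, rad: 0 = shut (arm lies across the top of the well, pointing along the photometer's -x from its pivot), grows to 1.7 as the arm swings open in the level plane towards the photometer's +y. Starts at 1.25 to 1.6. It turns stiffly (about 1 N at the knob) and stays where it is left; shut, its arm passes 4 mm above a seated standard and cannot shut over one that stands proud.
- lever_pivot (a point): On the lever's vertical hinge axis, at the middle of the arm's thickness (arm 12 mm wide, 8 mm thick; post 14 mm in diameter below it, pivot hub 20 mm in diameter); 52 mm beyond the well's centre along the photometer's +x.
- lever_knob (a point): In the red upright knob at the lever's end, 85 mm from the pivot axis: a round pin 16 mm in diameter that rises from the arm's top, which is 14 mm below this point, to 15 mm above this point.
- shutter (a joint): Shutter slide, m: 0 = closed (where its spring holds it), grows to 0.050 at fully open as it slides along the photometer's +x. Half travel = 0.025. The spring pushes back with about 3 N closed, 7 N at half and 11 N fully open, and shuts it when let go.
- shutter_tab (a point): Centre of the shutter's orange upright tab, 12 mm thick along the travel (photometer x), 22 mm wide across it, 36 mm high (18 mm above and below this point), on top of the thin black shutter plate. It moves with the shutter: photometer x = -15 mm closed, +10 mm at half travel. A white line low on the plate, under the tab, comes level with the red mark at half travel.
- yellow_mid (a point): Centre of the yellow colour standard, same shape as the magenta one, standing in the rack; leave it alone.
- blue_mid (a point): Centre of the blue colour standard, same shape, standing in the rack; leave it alone.
- jar_mid (a point): Centre of a small white jar with a blue cap, 50 mm in diameter, 75 mm high, at the far side of the bench; leave it alone.
- beaker_mid (a point): Centre of a glass beaker, 64 mm in diameter at the rim, 80 mm high, at the far side of the bench; leave it alone.
Things that resemble listed ones, but are neither listed nor needed, are in the scene too. Of the things that look like the part that bears magenta_mid, the largest one is meant.

How it is judged:
On the way, in this order (a step that is already met when the one before it is completed fails the run):
1. the magenta standard stands fully home in the well (horizontal distance between magenta_mid and well_floor below 0.005 m and z of magenta_mid in the frame of well_floor between 0.027 and 0.036 m and angle between magenta_mid's own z axis and vertical below 0.1 rad), for 0.2 s.
2. the lever is shut over the seated standard (all of step 1 and value of joint lever below 0.12 rad), for 0.2 s.
3. the shutter is at half travel, held by the fingers (value of joint shutter between 0.02 and 0.03 m and contact force between shutter and the fingers above 2 N), for 0.2 s.
At the end, for the whole second after the job is handed in: The magenta standard stands fully home in the well (centre within 5 mm of the well's axis, 27 to 36 mm above its floor, upright), the lever is shut (under 0.12 rad), and the fingers hold the shutter still at half travel (0.020 to 0.030 m) with more than 2 N (all of step 2 and all of step 3 and velocity of joint shutter between -0.01 and 0.01 m/s); the arm keeps its last pose, push and grip.
It fails at once if a bystander (other standard, jar or beaker) is moved more than 20 mm (distance of any of yellow_mid, blue_mid, jar_mid, beaker_mid from where it was at the start of the episode above 0.02 m).
It also fails if it takes over 61 s, if anything falls off the work surface, if the arm or the gripper's body presses on something with over 40 N, if the wrist force passes 120 N, or if a joint passes its speed limit or range.

### The arm

A 6-joint arm with a two-finger parallel gripper is mounted at the origin on the work surface. World frame = base frame: x ahead of the robot, y to its left, z up, the work surface at z = 0. Lengths are in m, angles in rad, forces in N, time in s.
With the tool pointing down it reaches from about 0.3 to 0.85 m from the base axis. Payload 5.4 kg.
Tool frame: the origin (TCP) lies between the finger pads; the fingertips stand 22 mm ahead of it and the grasp point (between the pads) lies 3 mm ahead of it (ctrl.tcp_to_tips is the distance from the TCP to the fingertips, in m); z points along the fingers, y is the line along which they close (so a half turn about z gives the same grasp; the last joint's range is limited). The gripper opens to 85 mm and grips with 20 to 120 N. Pads are 22 mm wide; open, the fingers measure 114 mm over their backs; the gripper's body (76 mm by 85 mm) begins 54 mm behind the grasp point. The pads swing forward as they close: fully open they stand 13 mm farther back than shut.
Start: joints at [-1.327, 0.158, 1.597, -0, 1.386, -0.21], TCP at [0.252, -0.517, 0.219] pointing down, gripper open.
Joint ranges: [-2.91, 2.91], [-0.94, 2.29], [0.18, 2.7], [-1.29, 4.43], [0.17, 2.64], [-3, 3]. Speed limits (rad/s): [2.57, 2.57, 3.14, 3.14, 3.14, 3.14].

### API

Orientations are given as a unit quaternion [x, y, z, w].
In Python, from cell import sensors, eyes, ticket, ctrl gives the robot as it stands. The module is installed in compiled form; this text tells all that it offers.
- The arm moves only by the tool carry_out, never from a script. Its argument "targets" is text: rows parted by semicolons, each of 4 numbers parted by spaces: the shift along the world's x, y, z in cm, then the turn about the world's z in degrees. A call has 1 to 20 rows; each row is the pose to reach, as a shift and turn from the pose commanded when the call began; what a row does not reach only later rows make up. A row lasts 1/8 s, in which the tool goes at most 62.5 mm and 10.7 degrees, less where a joint would pass 70% of its speed; a pose out of reach is approached as far as the arm can. A call with a gripper value outside its range is refused whole. "fingers" is the opening, from 0 (shut) to 1 (fully open), set as the call begins (left out, the last holds). The fingers move at their own pace and stop on an object; "force" is the grip in N (left out, the last holds). Time passes only in rows, so rows that repeat a pose let the fingers close. It gives the time, the measured TCP pose, the force, the opening and the grip force at its end, in the units of the state.
- sensors.get_state(): the state, without advancing time (a new reading comes with each control period).
- eyes.snapshot(name): name is "scene" or "top" or "wrist"; returns (picture, depth): 420x560x3 uint8, blue, green, red; 420x560 float32, m along the optical axis (not along the pixel's ray), 0 where there is no reading.
- eyes.camera_params(name): a dict with "intrinsics" (3x3 intrinsics, pixels), "world_to_cam" (4x4, takes a point from world to camera coordinates). Camera axes: x right, y down, z forward; pixel columns grow to the right and rows downward; lengths in m; the calibration is good to about 2 mm. A picture is of the moment at which its call begins: read the wrist's pose just before it. camera_params takes no time and is no camera call; for the wrist camera it gives the pose at the moment of the call.
- ticket.hand_in(): hands the job in; it is judged then, once.
The state is a dict: "clock": time; "q": joint angles; "qd": joint speeds; "joint_torque": joint torques, N m; "ee_pos": TCP position; "orientation": TCP orientation; "contact_force": force on the tool from outside, world axes, zero at the start; "wrist_torque": the same for the moment, N m; "grip_width": opening from 0.0 (shut) to 1.0 (fully open); "grasp_force": force on a finger pad.
Only numpy, scipy, OpenCV 4.12 (cv2) and the standard library are available. Lean on these libraries where they do the work, as an engineer would, in place of code of your own. Each camera call takes 0.05 s, during which the arm holds its last target. There are 200 camera calls.

## Working session

There is one attempt and no reset: what is moved stays moved. The work goes in short steps, Python scripts to look and compute and a tool call to move; the robot and the scene stay as the last step left them, time stands still between calls to the robot, and variables do not carry over. Pictures are saved under pics/ and viewed, at most 10 in all, crops included, and the job is handed in when it is done.

Besides the shell and the picture viewer there is one more tool, called after "Emit:" as name(argument=value, ...) on one line, values as JSON. carry_out: Moves the arm, as the interface text tells. Its arguments: {"type":"object","properties":{"targets":{"type":"string"},"fingers":{"type":"number"},"force":{"type":"number"}},"required":["targets"]}

```bash
mkdir -p pics; cat > h.py <<'E'
import numpy as np, cv2
from cell import sensors, eyes, ticket, ctrl
def snap(n):
    p=eyes.camera_params(n); im,d=eyes.snapshot(n); return im,d,np.array(p["intrinsics"]),np.array(p["world_to_cam"])
def pts(d,K,T):
    v,u=np.indices(d.shape); X=np.stack([(u-K[0,2])/K[0,0]*d,(v-K[1,2])/K[1,1]*d,d],-1)
    return (X-T[:3,3])@T[:3,:3]
def ray(u,v,z,K,T):
    R=T[:3,:3];c=-R.T@T[:3,3];r=R.T@np.linalg.inv(K)@np.array([u,v,1.]);return c+r*(z-c[2])/r[2]
E
python3 - <<'E'
from h import *
s=sensors.get_state();print(s["clock"],s["ee_pos"],s["orientation"],s["grip_width"],ctrl.tcp_to_tips)
for n in("top","scene"):
    im,d,K,T=snap(n);cv2.imwrite(f"pics/{n}0.png",im);np.savez(f"{n}0.npz",im=im,d=d,K=K,T=T)
    print(n,K[0,0],-T[:3,:3].T@T[:3,3],T[2,:3])
E
```

```text
0.0 [ 0.25190925 -0.51618134  0.21782347] [ 9.74364546e-01  2.24972958e-01 -1.04768405e-05 -9.47883681e-04] 0.9998085457415716 0.022
top 540.9396270541138 [ 0.43723078 -0.00326949  1.20780273] [ 0.14723042  0.01292681 -0.98901775]
scene 426.93497518111116 [ 1.04262605 -0.47278675  0.60174232] [-0.53454272  0.5839374  -0.61096742]
```

View pics/top0.png

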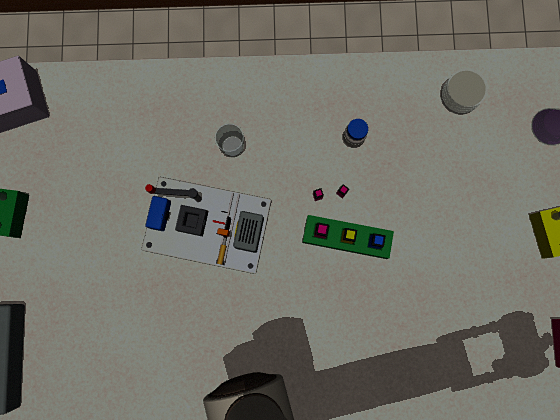

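View pics/scene0.png

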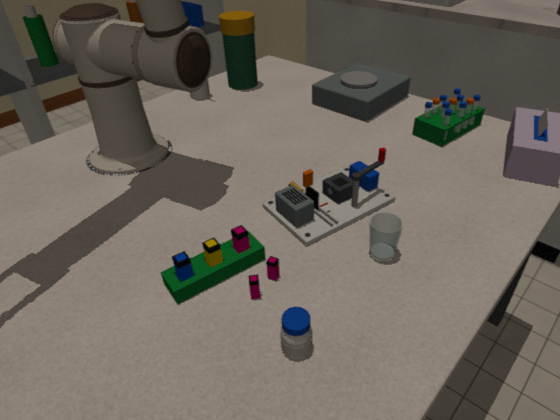

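The top view shows the rack at about (348,237) with magenta in the left pocket at (321,230). Two small magenta decoys stand at (318,194) and (343,190). The photometer is at (207,225), with its well at (191,220), the lever knob at (150,188) and the orange tab at (223,232).

```bash
python3 - <<'E'
from h import *
f=np.load("top0.npz");im,d,K,T=f["im"],f["d"],f["K"],f["T"]
P=pts(d,K,T);hsv=cv2.cvtColor(im,cv2.COLOR_BGR2HSV)
def m(lo,hi,box):
    k=cv2.inRange(hsv,lo,hi);b=np.zeros_like(k);b[box[1]:box[3],box[0]:box[2]]=1;return k*b
def rep(n,k,z):
    v,u=np.nonzero(k);Q=np.median(P[k>0],0);print(n,len(u),u.mean().round(1),v.mean().round(1),"ray",ray(u.mean(),v.mean(),z,K,T).round(4),"depthmed",Q.round(4))
def rect(n,k,z):
    k=cv2.morphologyEx(k,cv2.MORPH_CLOSE,np.ones((25,25)))
    c=max(cv2.findContours(k,0,2)[0],key=cv2.contourArea);b=cv2.boxPoints(cv2.minAreaRect(c))
    w=np.array([ray(*p,z,K,T)[:2] for p in b]);print(n,"centre",w.mean(0).round(4));e=np.diff(np.r_[w,w[:1]],axis=0)
    for x in e: print("  side",np.hypot(*x).round(4),"ang",np.degrees(np.arctan2(x[1],x[0])).round(2))
rep("mag",m((140,100,60),(175,255,255),(305,215,335,245)),.074)
rep("yel",m((20,100,60),(35,255,255),(335,220,365,250)),.074)
rep("blue",m((100,100,60),(130,255,255),(365,225,395,255)),.074)
rect("rack",m((45,100,40),(80,255,255),(295,205,400,265)),.034)
h=P[...,2];b=np.zeros_like(h,bool);b[165:285,130:280]=1
rect("plate",((h>.008)&b&(h<.1)).astype(np.uint8)*255,.015)
rep("knob",m((0,150,80),(5,255,255),(140,178,160,198)),.1)
rep("tab",m((6,150,80),(14,255,255),(210,215,235,240)),.05)
rep("tabdepth",((h>.03)&b&m((4,150,60),(15,255,255),(210,215,235,240)).astype(bool)),.05)
for n,(x0,y0,x1,y1) in dict(knob=(145,183,156,193),cell=(178,205,207,235),tab=(215,225,232,240),pivot=(190,189,203,203)).items():
    print(n,np.percentile(h[y0:y1,x0:x1],[5,25,50,75,95,99]).round(3))
cv2.imwrite("pics/c0.png",cv2.resize(im[170:280,135:280],None,fx=5,fy=5,interpolation=cv2.INTER_CUBIC))
E
```

```text
mag 65 321.9 228.9 ray [ 0.5517 -0.0846  0.074 ] depthmed [ 0.5514 -0.0846  0.075 ]
yel 67 350.0 234.2 ray [ 0.539  -0.1431  0.074 ] depthmed [ 0.5392 -0.1427  0.0747]
blue 67 378.5 239.7 ray [ 0.526 -0.202  0.074] depthmed [ 0.5255 -0.2021  0.0751]
rack centre [ 0.5389 -0.1432]
  side 0.0603 ang -12.48
  side 0.1914 ang -102.32
  side 0.0599 ang 166.22
  side 0.19 ang 77.81
plate centre [0.5736 0.1568]
  side 0.2118 ang -17.55
  side 0.3137 ang -109.87
  side 0.2083 ang 160.45
  side 0.3063 ang 70.75
knob 37 148.3 187.4 ray [0.6448 0.2762 0.1   ] depthmed [0.6404 0.2699 0.1255]
tab 53 222.1 231.4 ray [0.5539 0.1284 0.05  ] depthmed [0.5492 0.1225 0.1021]
tabdepth 55 222.2 231.3 ray [0.554  0.1281 0.05  ] depthmed [0.5492 0.1223 0.102 ]
knob [-0.001  0.002  0.114  0.125  0.127  0.128]
cell [0.014 0.021 0.049 0.053 0.055 0.057]
tab [0.012 0.016 0.024 0.097 0.104 0.106]
pivot [0.013 0.016 0.032 0.096 0.1   0.101]
```

View pics/c0.png

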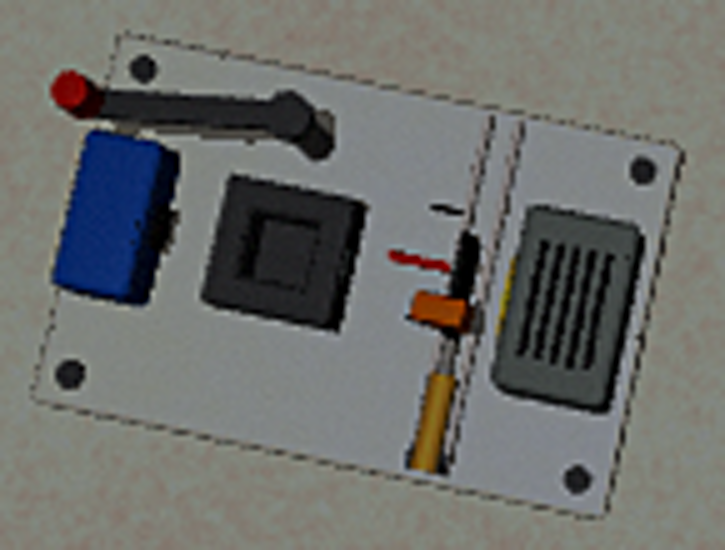

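The crop shows the plate corners at crop pixels (120,33), (683,150), (603,518) and (35,402). The cell-block top corners are at (230,172), (367,203), (338,332) and (203,300).

```bash
python3 - <<'E'
from h import *
f=np.load("top0.npz");K,T=f["K"],f["T"]
def q(c,z): return np.array([ray(135+x/5-.4,170+y/5-.4,z,K,T)[:2] for x,y in c])
A=q([(120,33),(683,150),(603,518),(35,402)],.015);B=q([(230,172),(367,203),(338,332),(203,300)],.052)
for w in (A,B):
    e=np.diff(np.r_[w,w[:1]],axis=0);print(w.mean(0).round(4),np.hypot(*e.T).round(4),np.degrees(np.arctan2(e[:,1],e[:,0])).round(2))
c=A.mean(0);a=A[0]+A[1]-A[2]-A[3];th=np.arctan2(a[1],a[0]);b=A[0]+A[3]-A[1]-A[2];th2=np.arctan2(-b[0],b[1]);print(np.degrees([th,th2]))
t=(th+th2)/2;R=np.array([[np.cos(t),-np.sin(t)],[np.sin(t),np.cos(t)]])
for n,p in dict(well=(0,.03),pivot=(.052,.03),tab=(-.015,-.05)).items(): print(n,(c+R@p).round(4))
for z in(.115,.125):print("knobtop",ray(148.9,187.6,z,K,T).round(4))
print("pivot hub", ray(135+290/5-.4,170+112/5-.4,.1,K,T))
print("tabtop",ray(222.1,231.4,.1,K,T))
s=sensors.get_state();o=s["orientation"]
from scipy.spatial.transform import Rotation as Ro
print(Ro.from_quat(o).as_matrix().round(3))
p=eyes.camera_params("wrist");W=np.array(p["world_to_cam"]);print(-W[:3,:3].T@W[:3,3]-s["ee_pos"],W[2,:3],p["intrinsics"][0][0])
E
```

```text
[0.574 0.167] [0.2598 0.1667 0.2568 0.1693] [-103.32  166.63   77.24  -12.35]
[0.5802 0.194 ] [0.0613 0.057  0.0601 0.0566] [-104.22  167.11   75.34  -11.7 ]
[-12.8581202  -13.04455691]
well [0.5807 0.1962]
pivot [0.6314 0.1846]
tab [0.5482 0.1216]
knobtop [0.6416 0.2712 0.115 ]
knobtop [0.6397 0.2687 0.125 ]
pivot hub [0.63269183 0.18348072 0.1       ]
tabtop [0.54881533 0.1226204  0.1       ]
[[ 0.899  0.438 -0.   ]
 [ 0.438 -0.899  0.002]
 [ 0.    -0.002 -1.   ]]
[0.07614744 0.03706266 0.15482115] [-0.29045554 -0.14010316 -0.9465763 ] 352.5894854668427
```

Everything agrees with the sizes given: photometer yaw is about -12.9°, the well is at (0.581,0.196) and the arm top is at z≈0.096. I'll go above the magenta standard.

Emit:
carry_out(targets="2 3 0 -2;5 7 0 -6;8 11 0 -10;11 15 0 -14;14 19 0 -18;17 23 0 -22;20 27.5 0 -26;23 32 0 -30;25.5 36 0 -33;28 40 -1 -36;29.5 42.5 -1.8 -38;30 43.2 -1.8 -38.5;30 43.2 -1.8 -38.5;30 43.2 -1.8 -38.5;30 43.2 -1.8 -38.5", fingers=0.5, force=40)

```text
clock: 1.98
ee_pos: [0.5519, -0.0858, 0.2012]
orientation: [0.994, -0.109, 0.0, 0.0]
contact_force: [-0.5, 0.0, -0.0]
grip_width: 0.501
grasp_force: 0.0
```

```bash
cat >> h.py <<'E'
def yaw():
    from scipy.spatial.transform import Rotation as Ro
    m=Ro.from_quat(sensors.get_state()["orientation"]).as_matrix();return np.degrees(np.arctan2(m[1,0],m[0,0])),m[:,2].round(3)
E
python3 - <<'E'
from h import *
s=sensors.get_state();print(s["clock"],s["ee_pos"],yaw(),np.round(s["q"],2),s["grip_width"])
im,d,K,T=snap("wrist");cv2.imwrite("pics/w1.png",im)
hsv=cv2.cvtColor(im,cv2.COLOR_BGR2HSV);P=pts(d,K,T)
k=cv2.inRange(hsv,(140,100,50),(175,255,255))
n,l,st,c=cv2.connectedComponentsWithStats(k)
for i in range(1,n):
    if st[i,4]>60: print(c[i].round(1),st[i],"ray.074",ray(*c[i],.074,K,T).round(4),np.median(P[l==i],0).round(4))
E
```

```text
1.975 [ 0.55187775 -0.08582586  0.20116995] (np.float64(-12.572265365121481), array([ 0.001, -0.   , -1.   ])) [-0.37  0.13  1.66 -0.    1.35  1.42] 0.5008948237747506
[321.9  73.9] [312  63  21  23 270] ray.074 [ 0.6402 -0.1337  0.074 ] [ 0.6407 -0.1367  0.0457]
[258.8  96.6] [249  87  20  20 248] ray.074 [ 0.6348 -0.0839  0.074 ] [ 0.6349 -0.0819  0.0456]
[283.5 175.2] [269 170  29  11 296] ray.074 [ 0.5712 -0.0888  0.074 ] [ 0.5647 -0.0875  0.0438]
[283.7 197.4] [273 188  22  20 431] ray.074 [ 0.5527 -0.0848  0.074 ] [ 0.5528 -0.0849  0.0743]
```

View pics/w1.png

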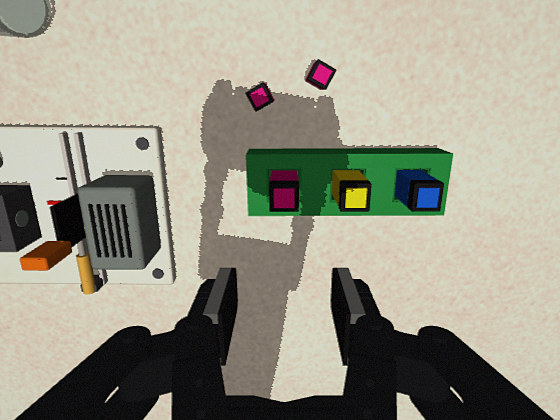

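Wrist view: the magenta cap is at pixel (284,197), which gives (0.5525,-0.0848), right under the tool. Now descend and grip.

Emit:
carry_out(targets="0.05 0.1 -2 0;0.05 0.1 -5 0;0.05 0.1 -8 0;0.05 0.1 -10.5 0;0.05 0.1 -12.3 0;0.05 0.1 -13.3 0;0.05 0.1 -13.3 0;0.05 0.1 -13.3 0")

```text
clock: 3.02
ee_pos: [0.5534, -0.0841, 0.0688]
orientation: [0.994, -0.109, 0.001, 0.0]
contact_force: [0.4, -0.2, -0.1]
grip_width: 0.5
grasp_force: 0.0
```

Emit:
carry_out(targets="0 0 0 0;0 0 0 0;0 0 0 0;0 0 0 0;0 0 0 0;0 0 0 0", fingers=0.1, force=40)

```text
clock: 3.78
ee_pos: [0.5525, -0.0838, 0.0678]
orientation: [0.994, -0.109, -0.0, -0.0]
contact_force: [-0.9, -0.3, 1.0]
grip_width: 0.099
grasp_force: 0.0
```

```bash
python3 - <<'E'
from h import *
s=sensors.get_state();print(s["ee_pos"],s["grip_width"],s["contact_force"])
im,d,K,T=snap("wrist");im2,_,_,_=snap("scene")
cv2.imwrite("pics/w2.png",np.hstack([cv2.resize(im[100:420,140:460],(400,400)),cv2.resize(im2[180:320,140:300],(400,400))]))
E
```

```text
[ 0.55251834 -0.08378624  0.06775677] 0.09927294554732757 [-0.86645144 -0.29099304  0.97543559]
```

View pics/w2.png

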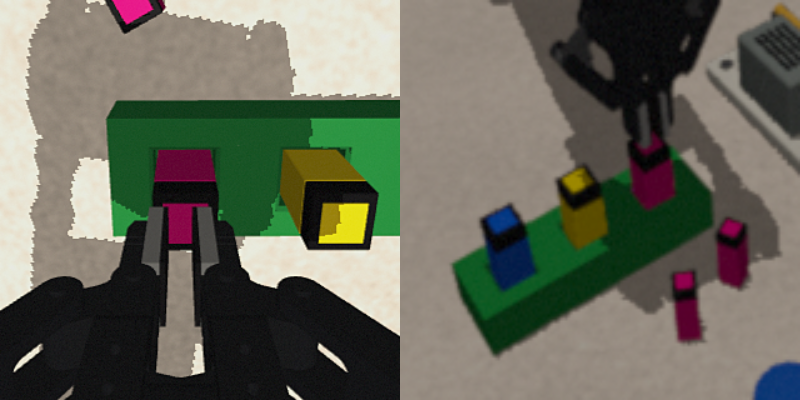

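The fingers closed in the picture, but on top of or behind the cap rather than around it. I'll measure the finger tips by depth.

```bash
python3 - <<'E'
from h import *
s=sensors.get_state();print(s["ee_pos"],yaw())
im,d,K,T=snap("wrist");P=pts(d,K,T)
for u,v in[(258,275),(265,275),(265,285),(265,300),(265,330),(306,275),(306,290),(313,275),(288,273),(288,290),(288,250),(288,230)]: print(u,v,im[v,u],P[v,u].round(4))
p=K@(T@np.r_[s["ee_pos"]-[0,0,.022],1])[:3];print("expected tip px",p/p[2])
im,d,K,T=snap("scene");P=pts(d,K,T)
m=(P[...,2]>.03)&(np.abs(P[...,0]-.5525)<.04)&(np.abs(P[...,1]+.084)<.035)
v,u=np.nonzero(m)
for r in range(v.min(),v.max(),3):
    q=u[v==r]
    if len(q): c=int(np.median(q));print(r,c,im[r,c],P[r,c].round(3))
E
```

```text
[ 0.55252337 -0.08380068  0.06777264] (np.float64(-12.498921287656739), array([-0.,  0., -1.]))
258 275 [74 92 76] [ 0.567  -0.0749  0.0926]
265 275 [71 75 76] [ 0.5662 -0.0777  0.0923]
265 285 [72 75 76] [ 0.5658 -0.078   0.0997]
265 300 [71 75 76] [ 0.566  -0.0786  0.1108]
265 330 [17 19 17] [ 0.5624 -0.0784  0.1233]
306 275 [71 73 77] [ 0.5626 -0.0944  0.0925]
306 290 [72 75 76] [ 0.5628 -0.0937  0.1043]
313 275 [12  2 14] [ 0.551  -0.0966  0.073 ]
288 273 [ 70   5 137] [ 0.5551 -0.0853  0.0739]
288 290 [ 72  13 140] [ 0.5464 -0.0834  0.0744]
288 250 [12  9 14] [ 0.5647 -0.0874  0.0693]
288 230 [ 55  11 103] [ 0.564  -0.0876  0.042 ]
expected tip px [285.7754009  252.71624038   1.        ]
34 236 [104 117 126] [ 0.56  -0.051  0.427]
37 231 [118 131 140] [ 0.565 -0.066  0.427]
40 225 [117 132 141] [ 0.566 -0.078  0.426]
43 220 [117 131 139] [ 0.566 -0.088  0.424]
46 223 [117 129 138] [ 0.573 -0.088  0.421]
49 224 [113 126 133] [ 0.576 -0.09   0.418]
52 223 [109 123 131] [ 0.58  -0.095  0.416]
55 223 [106 119 127] [ 0.581 -0.097  0.413]
58 222 [100 113 120] [ 0.581 -0.099  0.409]
61
[... 2101 characters left out ...]
4 14 14] [ 0.562 -0.094  0.131]
214 236 [13 12 13] [ 0.564 -0.097  0.127]
217 236 [48 49 50] [ 0.562 -0.096  0.119]
220 239 [29 30 32] [ 0.564 -0.091  0.109]
223 239 [41 39 42] [ 0.563 -0.092  0.102]
226 239 [48 52 52] [ 0.563 -0.092  0.095]
229 239 [52 54 54] [ 0.562 -0.093  0.088]
232 239 [42  1 83] [ 0.557 -0.09   0.075]
235 242 [0 1 0] [ 0.563 -0.089  0.071]
238 244 [45  5 87] [ 0.564 -0.085  0.061]
241 242 [40  0 82] [ 0.563 -0.09   0.056]
244 241 [43  1 84] [ 0.562 -0.093  0.051]
247 242 [43  1 83] [ 0.563 -0.092  0.042]
250 241 [44  2 84] [ 0.561 -0.094  0.035]
253 240 [28 40 41] [ 0.565 -0.1    0.034]
256 239 [17 47  5] [ 0.571 -0.108  0.035]
259 238 [17 47  3] [ 0.574 -0.114  0.034]
```

Both cameras put the fingertips at z≈0.084, about 17 mm above the reported TCP. They should be 22 mm below it, so the stated tool length is off by about 39 mm. The lateral position is right. From here I'll plan heights by the observed tip, tip z = TCP z + 0.017, so I open and go 3.9 cm lower.

Emit:
carry_out(targets="0 0 0 0;0 0 0 0;0 0 0 0;0 0 -0.5 0;0 0 -1.3 0;0 0 -2.1 0;0 0 -2.9 0;0 0 -3.5 0;0 0 -3.8 0;0 0 -3.8 0;0 0 -3.8 0", fingers=0.5)

```text
clock: 5.35
ee_pos: [0.5528, -0.0839, 0.0301]
orientation: [0.994, -0.109, 0.0, 0.0]
contact_force: [0.4, -0.8, 0.1]
grip_width: 0.503
grasp_force: 0.0
```

Emit:
carry_out(targets="0 0 0 0;0 0 0 0;0 0 0 0;0 0 0 0;0 0 0 0;0 0 0 0", fingers=0.1, force=40)

```text
clock: 6.1
ee_pos: [0.5527, -0.0838, 0.03]
orientation: [0.994, -0.109, 0.0, 0.0]
contact_force: [-1.0, -0.9, 1.7]
grip_width: 0.289
grasp_force: 43.1
```

```bash
python3 - <<'E'
from h import *
s=sensors.get_state();print(s["clock"],s["ee_pos"],s["grip_width"],s["grasp_force"],s["contact_force"])
im,d,K,T=snap("wrist");P=pts(d,K,T)
cv2.imwrite("pics/w3.png",im[140:420,140:460])
for v in range(250,420,8): print(v,[ (P[v,u].round(3).tolist(),im[v,u].tolist()) for u in (258,314)])
E
```

```text
6.1 [ 0.55269999 -0.0838309   0.02998828] 0.28927182268045815 43.100236505270004 [-0.99423005 -0.89498263  1.68575018]
250 [([0.567, -0.073, 0.028], [39, 36, 66]), ([0.553, -0.099, 0.011], [35, 71, 23])]
258 [([0.567, -0.074, 0.038], [53, 3, 103]), ([0.548, -0.099, 0.012], [23, 60, 13])]
266 [([0.567, -0.074, 0.046], [55, 4, 105]), ([0.561, -0.098, 0.045], [9, 5, 7])]
274 [([0.567, -0.075, 0.054], [55, 5, 106]), ([0.562, -0.098, 0.053], [16, 17, 11])]
282 [([0.567, -0.075, 0.06], [55, 4, 105]), ([0.561, -0.097, 0.059], [39, 7, 73])]
290 [([0.566, -0.076, 0.066], [12, 11, 16]), ([0.562, -0.097, 0.066], [16, 10, 14])]
298 [([0.567, -0.076, 0.072], [7, 13, 8]), ([0.562, -0.096, 0.072], [14, 13, 10])]
306 [([0.564, -0.076, 0.073], [19, 21, 22]), ([0.56, -0.096, 0.073], [11, 14, 11])]
314 [([0.562, -0.075, 0.074], [19, 18, 18]), ([0.557, -0.095, 0.073], [14, 10, 18])]
322 [([0.558, -0.074, 0.074], [17, 20, 17]), ([0.553, -0.094, 0.074], [18, 15, 18])]
330 [([0.555, -0.073, 0.074], [12, 18, 18]), ([0.55, -0.094, 0.074], [19, 20, 18])]
338 [([0.551, -0.072, 0.073], [17, 14, 16]), ([0.546, -
[... 204 characters left out ...]
76, -0.049, -0.001], [132, 145, 157]), ([0.468, -0.084, -0.001], [126, 140, 152])]
370 [([0.47, -0.047, -0.001], [126, 141, 152]), ([0.462, -0.083, -0.001], [128, 141, 154])]
378 [([0.463, -0.045, -0.001], [132, 146, 156]), ([0.456, -0.082, -0.0], [123, 136, 147])]
386 [([0.457, -0.044, -0.0], [125, 136, 148]), ([0.448, -0.08, -0.001], [124, 139, 150])]
394 [([0.452, -0.043, 0.001], [126, 140, 152]), ([0.442, -0.079, -0.001], [126, 139, 150])]
402 [([0.565, -0.079, 0.117], [23, 21, 20]), ([0.562, -0.093, 0.117], [28, 24, 24])]
410 [([0.566, -0.079, 0.12], [21, 19, 19]), ([0.563, -0.092, 0.12], [24, 23, 21])]
418 [([0.565, -0.079, 0.122], [18, 18, 20]), ([0.563, -0.092, 0.123], [21, 18, 18])]
```

View pics/w3.png

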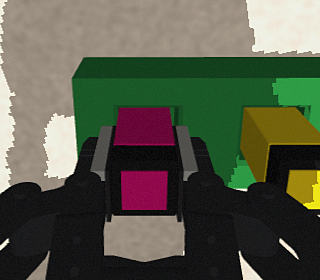

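Gripped: the width of 24.6 mm matches the standard. Lift clear of the tab (top at 0.104) and carry it over the well.

Emit:
carry_out(targets="0 0 1 0;0 0 3 0;0 0 6 0;0 0 9 0;0 0.5 11 0;0.3 3 11 0;0.6 6 11 0;0.9 9 11 0;1.2 12 11 0;1.5 15 11 0;1.8 18 11 0;2.1 21 11 0;2.4 24 11 0;2.7 26.5 11 -0.4;2.8 27.6 11 -0.4;2.8 28 11 -0.4;2.8 28 11 -0.4;2.8 28 11 -0.4;2.8 28 11 -0.4")

```text
clock: 8.52
ee_pos: [0.5806, 0.1956, 0.1398]
orientation: [0.994, -0.113, -0.0, 0.0]
contact_force: [-1.3, -0.3, -1.3]
grip_width: 0.29
grasp_force: 42.9
```

```bash
python3 - <<'E'
from h import *
s=sensors.get_state();print(s["clock"],s["ee_pos"],yaw(),s["grip_width"],s["grasp_force"],np.round(s["q"],2))
im,d,K,T=snap("wrist");np.savez("w4.npz",im=im,d=d,K=K,T=T);P=pts(d,K,T)
cv2.imwrite("pics/w4.png",im)
E
```

```text
8.525 [0.58060031 0.19559749 0.13980959] (np.float64(-12.94593518208845), array([-0., -0., -1.])) 0.2903913527973988 42.931672632694244 [ 0.13  0.32  1.56 -0.    1.26  1.92]
```

View pics/w4.png

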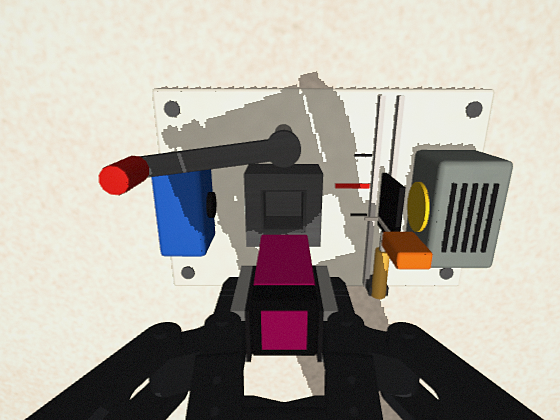

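The wrist view shows the well at about pixel (283,208), just past the held standard's foot, and the knob at (123,179). I'll fit the well from the depth points.

```bash
python3 - <<'E'
from h import *
f=np.load("w4.npz");im,d,K,T=f["im"],f["d"],f["K"],f["T"];P=pts(d,K,T)
t=np.radians(-12.95);R=np.array([[np.cos(t),-np.sin(t)],[np.sin(t),np.cos(t)]]);c0=np.array([.5806,.1956])
L=(P[...,:2]-c0)@R;z=P[...,2]
m=(np.abs(z-.052)<.004)&(np.abs(L)<.045).all(-1)
print("top n",m.sum(),np.median(z[m]));q=L[m];print("block x",np.percentile(q[:,0],[.5,1,99,99.5]).round(4),"y",np.percentile(q[:,1],[.5,1,99,99.5]).round(4))
h=(z<.045)&(z>.015)&(np.abs(L)<.022).all(-1)
print("hole",h.sum(),np.percentile(L[h],[1,50,99],axis=0).round(4),np.percentile(z[h],[5,50]).round(3))
# top-plane profile lines
for v in range(180,235,6):
    r=m[v];u=np.nonzero(r)[0]
    if len(u)>5:
        g=np.nonzero(np.diff(u)>8)[0]; print(v,L[v,u[0]].round(4),[ (L[v,u[i]].round(4).tolist(),L[v,u[i+1]].round(4).tolist()) for i in g],L[v,u[-1]].round(4))
# held standard
hsv=cv2.cvtColor(im,cv2.COLOR_BGR2HSV);k=cv2.inRange(hsv,(140,100,50),(175,255,255))
n,l,st,c=cv2.connectedComponentsWithStats(k)
for i in range(1,n):
    if st[i,4]>100:
        Q=P[l==i];print("mag",st[i],np.percentile(L[l==i],[2,50,98],axis=0).round(4).tolist(),np.percentile(Q[:,2],[1,50,99]).round(4))
kn=cv2.inRange(hsv,(0,150,80),(5,255,255));kn[:,:90]=0;kn[:,160:]=0
Q=P[kn>0];tp=Q[Q[:,2]>np.percentile(Q[:,2],95)-.004];print("knob top",tp.mean(0).round(4),Q[:,2].min(),len(tp))
o=cv2.inRange(hsv,(5,150,80),(14,255,255));o[:,:370]=0;Q=P[o>0];tp=Q[Q[:,2]>np.percentile(Q[:,2],90)-.004];print("tab top",tp.mean(0).round(4),((tp[:,:2].mean(0)-c0)@R).round(4))
E
```

```text
top n 3674 0.051510235786215636
block x [-0.0258 -0.0251  0.0296  0.0297] y [-0.026  -0.0259  0.0294  0.0296]
hole 1358 [[-0.0134 -0.0127]
 [-0.0068  0.0017]
 [ 0.0075  0.0164]] [0.019 0.02 ]
180 [0.0251 0.0291] [] [ 0.025  -0.0259]
186 [0.0211 0.0291] [] [ 0.0208 -0.026 ]
192 [0.0162 0.0295] [([0.0158, 0.0167], [0.0159, -0.0134])] [ 0.0155 -0.0265]
198 [0.0116 0.0297] [([0.0109, 0.0162], [0.0114, -0.0128])] [ 0.0116 -0.0257]
204 [0.0075 0.029 ] [([0.0062, 0.0163], [0.0069, -0.0129])] [ 0.0074 -0.0257]
210 [0.0027 0.0293] [([0.0019, 0.0163], [0.0021, -0.013])] [ 0.0024 -0.026 ]
216 [-0.0024  0.0296] [([-0.0027, 0.0164], [-0.0023, -0.013])] [-0.0023 -0.0262]
222 [-0.0064  0.0296] [([-0.0075, 0.0165], [-0.0071, -0.0131])] [-0.0069 -0.0256]
228 [-0.0116  0.0299] [] [-0.0119 -0.0258]
234 [-0.0161  0.0292] [] [-0.0164 -0.0259]
mag [ 253  234   62   52 2711] [[0.0114, -0.0107], [0.0121, 0.001], [0.0127, 0.0129]] [0.1214 0.152  0.1717]
mag [ 261  310   47   40 1821] [[-0.0088, -0.0072], [-0.0, 0.001], [0.0082, 0.0094]] [0.1829 0.1841 0.1854]
knob top [0.6418 0.2685 0.1249] 0.09638220231352361 751
tab top [0.5518 0.1231 0.1024] [-0.0118 -0.0771]
```

The well lies +2.1 mm in x' and +0.8 mm in y' from the held standard. Correct for that and insert.

Emit:
carry_out(targets="0.2 0 -1.5 0;0.2 0 -3.5 0;0.2 0 -5 0;0.2 0 -5.8 0;0.2 0 -6.2 0;0.2 0 -6.6 0;0.2 0 -7 0;0.2 0 -7.5 0;0.2 0 -8 0;0.2 0 -8.5 0;0.2 0 -9 0;0.2 0 -9.4 0;0.2 0 -9.8 0;0.2 0 -9.9 0;0.2 0 -9.9 0")

```text
clock: 10.45
ee_pos: [0.5826, 0.1962, 0.0408]
orientation: [0.994, -0.112, 0.0, -0.0]
contact_force: [0.2, 0.2, -1.3]
grip_width: 0.284
grasp_force: 42.9
```

Seated: z dropped the full 9.9 cm with no force. Release, rise and turn towards the knob.

Emit:
carry_out(targets="0 0 0 0;0 0 0 0;0 0 0 0;0 0 0.8 0;0 0 2.5 0;0 0 5 0;0 0 8 0;0 0 10 0;0 0 11 9;0.7 0.8 11 19;1.3 1.6 11 29;2 2.5 11 39;2.7 3.3 11 49;3.4 4.2 11 59;4 5 11 69;4.8 5.9 11 79;5.4 6.7 11 88;5.9 7.3 11 97;5.9 7.3 11 97;5.9 7.3 11 97", fingers=0.45)

```text
clock: 12.95
ee_pos: [0.6414, 0.269, 0.151]
orientation: [0.743, 0.669, -0.0, 0.0]
contact_force: [0.6, -0.1, -0.0]
grip_width: 0.453
grasp_force: 0.0
```

```bash
python3 - <<'E'
from h import *
s=sensors.get_state();print(s["clock"],s["ee_pos"],yaw(),s["grip_width"],np.round(s["q"],2),s["contact_force"])
im,d,K,T=snap("wrist");np.savez("w5.npz",im=im,d=d,K=K,T=T);P=pts(d,K,T)
im2,d2,K2,T2=snap("top");P2=pts(d2,K2,T2)
hsv=cv2.cvtColor(im,cv2.COLOR_BGR2HSV)
k=cv2.inRange(hsv,(0,150,60),(6,255,255))
n,l,st,c=cv2.connectedComponentsWithStats(k)
for i in range(1,n):
    if st[i,4]>60: Q=P[l==i];tp=Q[Q[:,2]>np.percentile(Q[:,2],95)-.004];print("red",st[i],tp.mean(0).round(4))
k=cv2.inRange(hsv,(140,100,50),(175,255,255))
n,l,st,c=cv2.connectedComponentsWithStats(k)
for i in range(1,n):
    if st[i,4]>60: print("mag",st[i],np.median(P[l==i],0).round(4),P[l==i][:,2].max())
cv2.imwrite("pics/w5.png",im)
E
```

```text
12.95 [0.6413848  0.26900489 0.15100981] (np.float64(83.95227978801928), array([-0., -0., -1.])) 0.4529007623618934 [ 0.22  0.52  1.28 -0.    1.34  0.33] [ 0.59787136 -0.11951648 -0.00130605]
red [269 219  26  41 795] [0.6412 0.2713 0.1258]
```

View pics/w5.png

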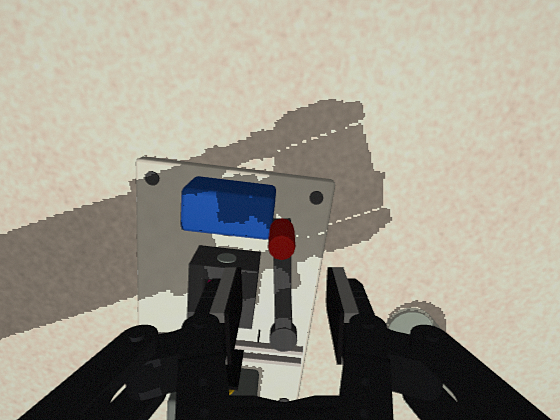

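The knob is at pixel (281,243), which is (0.641,0.270), and the fingers straddle it centrally. Descend, narrow the fingers and sweep the arc.

Emit:
carry_out(targets="0 0 -1.5 0;0 0 -3.5 0;0 0 -5.2 0;0 0 -6.3 0;0 0 -6.7 0;0 0 -6.7 0", fingers=0.4)

```text
clock: 13.8
ee_pos: [0.6417, 0.2692, 0.0838]
orientation: [0.743, 0.67, 0.0, 0.0]
contact_force: [1.1, 0.6, -0.6]
grip_width: 0.399
grasp_force: 0.0
```

Emit:
carry_out(targets="0 0 0 0;0 0 0 0;0 0 0 0;0 0 0 0", fingers=0.24, force=20)

```text
clock: 14.3
ee_pos: [0.6416, 0.2692, 0.084]
orientation: [0.743, 0.67, 0.0, 0.0]
contact_force: [0.2, 0.6, -0.1]
grip_width: 0.237
grasp_force: 0.0
```

Emit:
carry_out(targets="-0.4 0.02 0 3;-0.86 0.04 0 6;-1.75 0 0 12;-2.63 -0.14 0 18;-3.49 -0.37 0 24;-4.32 -0.69 0 30;-5.11 -1.1 0 36;-5.86 -1.58 0 42;-6.55 -2.14 0 48;-7.18 -2.77 0 54;-7.74 -3.46 0 60;-8.22 -4.21 0 66;-8.62 -5 0 72;-8.94 -5.83 0 78;-9.11 -6.4 0 82;-9.19 -6.76 0 84;-9.19 -6.76 0 84;-9.19 -6.76 0 84")

```text
clock: 16.55
ee_pos: [0.5498, 0.2016, 0.0839]
orientation: [0.104, 0.995, -0.0, 0.0]
contact_force: [-0.9, -0.6, -0.2]
grip_width: 0.238
grasp_force: 0.0
```

```bash
python3 - <<'E'
from h import *
s=sensors.get_state();print(s["clock"],s["ee_pos"],yaw(),s["grip_width"],np.round(s["q"],2),s["contact_force"])
im,d,K,T=snap("wrist");P=pts(d,K,T)
hsv=cv2.cvtColor(im,cv2.COLOR_BGR2HSV)
k=cv2.inRange(hsv,(0,150,60),(6,255,255))
n,l,st,c=cv2.connectedComponentsWithStats(k)
for i in range(1,n):
    if st[i,4]>60:
        Q=P[l==i];tp=Q[Q[:,2]>np.percentile(Q[:,2],95)-.004];t=tp.mean(0);v=t[:2]-[.6335,.1852];print("red",st[i],t.round(4),"lever",np.radians(167.05)-np.arctan2(v[1],v[0]),np.hypot(*v))
E
```

```text
16.55 [0.54978704 0.20163506 0.08390664] (np.float64(168.06782954119993), array([ 0., -0., -1.])) 0.23841203499079866 [ 0.15  0.32  1.68 -0.    1.14 -1.22] [-0.85702815 -0.5851636  -0.23761348]
red [ 269  266   40   69 2076] [0.5485 0.2046 0.125 ] lever -0.0013115802750238714 0.08716873699459493
red [187 272  39   7 207] [0.5779 0.1401 0.0185] lever 5.375064546267577 0.07158189798815263
```

The lever reads ≈0.0 rad, so it is shut. Open, rise and go over the tab with the fingers closing along the shutter's travel.

Emit:
carry_out(targets="0 0 0 0;0 0 0 0;0 0 1 0;0 0 3 0;0 0 5.5 0;0 0 7 -5;0 -1 7 -15;0 -2 7 -25;0 -3 7 -35;0 -4 7 -45;0 -5 7 -55;0 -6 7 -65;0 -7 7 -75;0 -7.6 7 -84;0.05 -7.9 7 -91;0.05 -7.9 7 -91;0.05 -7.9 7 -91", fingers=0.4)

```text
clock: 18.73
ee_pos: [0.5505, 0.1227, 0.1547]
orientation: [0.781, 0.624, 0.0, 0.0]
contact_force: [-0.4, 0.2, -0.3]
grip_width: 0.4
grasp_force: 0.0
```

```bash
python3 - <<'E'
from h import *
s=sensors.get_state();print(s["clock"],s["ee_pos"],yaw(),s["grip_width"],np.round(s["q"],2),s["contact_force"])
im,d,K,T=snap("wrist");P=pts(d,K,T);np.savez("w6.npz",im=im,d=d,K=K,T=T)
hsv=cv2.cvtColor(im,cv2.COLOR_BGR2HSV)
t=np.radians(-12.95);R=np.array([[np.cos(t),-np.sin(t)],[np.sin(t),np.cos(t)]]);w=np.array([.5828,.1969])
for nm,lo,hi in(("orange",(5,150,60),(14,255,255)),("red",(0,150,50),(4,255,255)),("mag",(140,100,40),(175,255,255))):
    k=cv2.inRange(hsv,lo,hi);n,l,st,c=cv2.connectedComponentsWithStats(k)
    for i in range(1,n):
        if st[i,4]>60:
            Q=P[l==i];tp=Q[Q[:,2]>np.percentile(Q[:,2],95)-.004];L=(tp[:,:2]-w)@R
            print(nm,st[i],tp.mean(0).round(4),"rel well",np.percentile(L,[2,98],axis=0).round(4).tolist())
cv2.imwrite("pics/w6.png",im)
E
```

```text
18.725 [0.55048547 0.12274611 0.15471196] (np.float64(77.22121035053385), array([ 0.001,  0.   , -1.   ])) 0.39970301406271636 [0.01 0.19 1.7  0.   1.26 0.23] [-0.3645849   0.19427847 -0.29260829]
orange [272 201  19  46 823] [0.5501 0.1243 0.1039] rel well [[-0.0213, -0.0896], [-0.0098, -0.069]]
red [231  85  33  32 796] [0.5508 0.2046 0.1248] rel well [[-0.0398, -0.0064], [-0.0264, 0.0071]]
red [309 151   5  33 122] [0.5797 0.1411 0.0187] rel well [[0.008, -0.0693], [0.0113, -0.0425]]
mag [292  84  30   6 176] [0.5842 0.2042 0.0856] rel well [[-0.0089, 0.006], [0.0083, 0.0088]]
mag [292 111  29   3  87] [0.581  0.1897 0.0843] rel well [[-0.0088, -0.0081], [0.0086, -0.0068]]
```

View pics/w6.png

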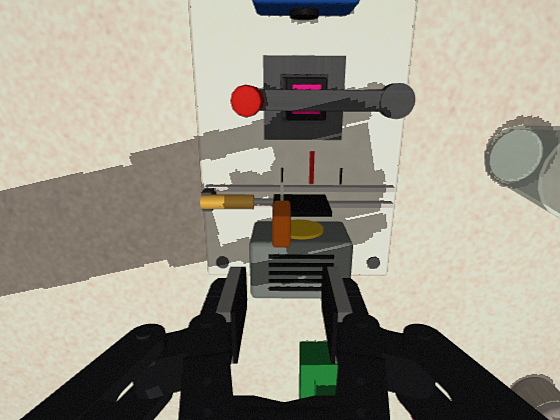

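The lever lies across the seated magenta standard, whose top is at z≈0.084. The orange tab at pixel (281,225) is centred between the fingers. Descend, then grip.

Emit:
carry_out(targets="0 0 -1.5 0;0 0 -4 0;0 0 -6.5 0;0 0 -8.3 0;0 0 -9.3 0;0 0 -9.8 0;0 0 -9.8 0;0 0 -9.8 0")

```text
clock: 19.77
ee_pos: [0.5509, 0.1226, 0.0567]
orientation: [0.782, 0.623, 0.001, 0.001]
contact_force: [0.0, -0.0, 0.5]
grip_width: 0.401
grasp_force: 0.0
```

Emit:
carry_out(targets="0 0 0 0;0 0 0 0;0 0 0 0;0 0 0 0;0 0 0 0", fingers=0.02, force=50)

```text
clock: 20.4
ee_pos: [0.5501, 0.1227, 0.0565]
orientation: [0.782, 0.623, -0.0, -0.0]
contact_force: [-3.6, 0.1, 5.1]
grip_width: 0.135
grasp_force: 49.2
```

Gripped: the width of 11.5 mm matches the tab. Slide it 25 mm along +x'.

Emit:
carry_out(targets="0.3 -0.07 0 0;0.7 -0.16 0 0;1.1 -0.25 0 0;1.5 -0.34 0 0;1.9 -0.43 0 0;2.2 -0.5 0 0;2.4 -0.55 0 0;2.45 -0.56 0 0;2.45 -0.56 0 0;2.45 -0.56 0 0;2.45 -0.56 0 0")

```text
clock: 21.78
ee_pos: [0.5737, 0.1173, 0.0565]
orientation: [0.782, 0.623, -0.001, -0.001]
contact_force: [-6.7, 0.5, 7.8]
grip_width: 0.137
grasp_force: 49.7
```

```bash
python3 - <<'E'
from h import *
s=sensors.get_state();print(s["clock"],s["ee_pos"],yaw(),s["grip_width"],s["grasp_force"],s["contact_force"])
im,d,K,T=snap("wrist");P=pts(d,K,T)
hsv=cv2.cvtColor(im,cv2.COLOR_BGR2HSV)
t=np.radians(-12.95);R=np.array([[np.cos(t),-np.sin(t)],[np.sin(t),np.cos(t)]]);w=np.array([.5828,.1969])
print("tcp rel",(s["ee_pos"][:2]-w)@R)
for nm,lo,hi in(("orange",(5,150,40),(14,255,255)),("red",(0,150,40),(4,255,255)),("mag",(140,100,40),(175,255,255))):
    k=cv2.inRange(hsv,lo,hi);n,l,st,c=cv2.connectedComponentsWithStats(k)
    for i in range(1,n):
        if st[i,4]>40:
            Q=P[l==i];L=(Q[:,:2]-w)@R
            print(nm,st[i],Q.max(0).round(4),"rel well",np.percentile(L,[2,98],axis=0).round(4).tolist())
cv2.imwrite("pics/w7.png",im)
E
```

```text
21.775 [0.57373163 0.11728613 0.05648122] (np.float64(77.10599876615514), array([-0.002,  0.   , -1.   ])) 0.13716055339675573 49.66861009597778 [-6.66088445  0.46447058  7.81369079]
tcp rel [ 0.00900379 -0.0796212 ]
orange [ 268  264   32   91 2690] [0.5938 0.1993 0.2112] rel well [[0.0045, -0.0896], [0.0155, -0.0688]]
red [  71   77  100   67 4943] [0.5938 0.2122 0.2112] rel well [[-0.0394, -0.0063], [-0.0255, 0.0074]]
red [280 179   7  46 267] [0.5938 0.1993 0.2112] rel well [[0.0083, -0.0685], [0.0112, -0.0426]]
mag [228  78  51  10 508] [0.5938 0.2075 0.2112] rel well [[-0.0086, 0.006], [0.0078, 0.0089]]
mag [230 126  50   5 220] [0.5938 0.1993 0.2112] rel well [[-0.0085, -0.0084], [0.0082, -0.0058]]
```

View pics/w7.png

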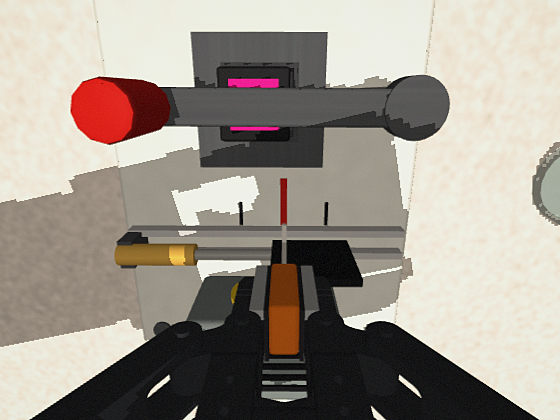

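The white line (pixel (285,232)) is level with the red mark (284,200). The tab is at x' = 10 mm with about 7 N of spring force on the fingers, the lever is shut and the standard is seated. Handing in.

```bash
python3 -c "
from cell import ticket
print(ticket.hand_in())"
```

```text
the job is handed in; nothing more can be done
None
```

I handed the job in at about 22 s: the magenta standard is seated in the well, the lever is shut over it, and the fingers are still holding the shutter at half travel. The hand-in gave no verdict.

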